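Switch the bench on in order

ROBOT

A 6-joint arm with a two-finger parallel gripper is mounted at the origin on a cart in front of the work surface, level with it; the furniture and walls round the work are solid. World frame = base frame: x ahead of the robot, y to its left, z up, the work surface at z = 0. Lengths are in mm, angles in rad, forces in N, time in s.
With the tool pointing down it reaches from about 350 to 975 mm from the base axis. Payload 7.1 kg.
Tool frame: the origin (TCP) lies midway between the tips of the shut fingers; the grasp point (between the pads) lies ctrl.grip_point_offset behind it (ctrl.grip_point_offset is the distance from the TCP to the grasp point, in mm); z points along the fingers, y is the line along which they close (so a half turn about z gives the same grasp; the last joint's range is limited). The gripper opens to 88 mm and grips with 3 to 60 N. Pads are 20 mm wide; open, the fingers measure 115 mm over their backs; the gripper's body (75 mm by 178 mm) begins 61 mm behind the grasp point.
Start: joints at [-1.199, 0.423, 1.63, -0, 1.089, -0.019], TCP at [238.096, -577.854, 222.675] pointing down, gripper open.
Joint ranges: [-3, 3], [-0.9, 2.11], [0.09, 2.58], [-1.31, 4.45], [0.11, 2.69], [-2.54, 2.54]. Speed limits (rad/s): [2.39, 2.39, 3.01, 3.14, 3.14, 3.14].

INTERFACE

Orientations are given as a rotation vector (axis times angle).
In Python, from workcell import ctrl, get_image, close_job, finder gives the robot as it stands.
- The arm moves only by the tool servo_tool, never from a script. Its argument "deltas" is a list of rows, each a list of 2 entries, a list of its own where there are three numbers: the shift along the tool's x, y, z in mm, then the turn, a rotation vector about the tool's x, y, z in rad. A call has 1 to 5 rows; each row is the pose to reach, as a shift and turn from the pose commanded when the call began, along the tool's axes at that moment; what a row does not reach only later rows make up. A row lasts 1/12 s, in which the tool goes at most 41.7 mm and 7.16 degrees, less where a joint would pass 70% of its speed; a pose out of reach is approached as far as the arm can. A call with a gripper value outside its range is refused whole. "grip" is the closure, from -1 (fully open) to 1 (shut), so that 0 is half open, set as the call begins (left out, the last holds). The fingers move at their own pace and stop on an object; the grip force is fixed at half the most. Time passes only in rows, so rows that repeat a pose let the fingers close. It gives the time, the measured TCP pose, the force, the opening and the grip force at its end, in the units of the state.
- ctrl.get_obs(): the state, without advancing time (a new reading comes with each control period).
- get_image(name): name is "scene" or "top" or "wrist"; returns a dict with "frame" (480x640x3 uint8, blue, green, red), "depth" (480x640 float32, mm along the optical axis (not along the pixel's ray), 0 where there is no reading), "K" (3x3 intrinsics, pixels), "pose" (4x4, takes a point from camera to world coordinates). Camera axes: x right, y down, z forward; pixel columns grow to the right and rows downward; lengths in mm; the calibration is good to about 2 mm. A picture is of the moment at which its call begins.
- close_job(): hands the job in; it is judged then, once.
Trained networks look in a picture, given as the dict that the camera call returned (one of the last four; its "shot" number tells which), for a name from the list of things; names that differ only in an ending like _2 or _b are one class to them, and where a whole thing is asked for, a point or a joint stands for the part that bears it (a point fixed in the world has none). Each returns a list of dicts, best first, with "score" (0 to 1); they miss things now and then, are a little off and sometimes report something else, mostly with a low value. They report only what shows in the picture. A call takes as long as a camera call. They do not tell look-alikes from the thing itself.
- finder.search_frame(query, picture): "rect" ([centre column, centre row, width, height] as shares, 0 to 1, of the picture: columns of its width, rows of its height, round what is visible of it).
- finder.silhouettes(query, picture): "mask" (480x640 bool, what is visible of it) and "rect" ([centre column, centre row, width, height] as shares, 0 to 1, of the picture: columns of its width, rows of its height, round what is visible of it).
The state is a dict: "t": time; "qpos": joint angles; "qvel": joint speeds; "joint_torque": joint torques, N m; "ee_pos": TCP position; "orientation": TCP orientation; "ft_force": force on the tool from outside, world axes, zero at the start; "moment": the same for the moment, N m; "width": finger opening in mm; "grasp_force": force on a finger pad.
Only numpy, scipy, OpenCV 4.12 (cv2) and the standard library are available. Lean on these libraries where they do the work, as an engineer would, in place of code of your own. Each camera call takes 0.05 s, during which the arm holds its last target. There are 200 camera calls.

TASK

Switch the bench circuits on in their start-up order: with a light touch of the fingertips on the raised half of each rocker paddle, press that half fully down, first on the square switch, then on the round one, and last on the narrow oblong one. Only touch the paddles, gently: do not pick up or shove the switches, and leave the other things as they lie.

Things in the scene. Friction and masses are not known exactly. Their poses are not given: they have to be found in the camera images.
- square_box: Loose grey bench switch of 0.6 kg: square housing 86 x 86 x 40 (x, y, z), its paddle 60 long (x) and 56 wide mm, white, in the middle of the top. Origin at the centre of the underside, z up; the paddle rocks about the housing's y axis, 45 mm above the bench, and its two halves (along -x and +x) meet there in a shallow V. Only the -x half is to be tapped; it stands up at the start and carries a small grey moulded dash near its outer end.
- square_rocker (a joint): Tilt of that switch's paddle, rad: 0 = off, the -x half slopes up outwards at 0.25 rad and the +x half lies level; 0.25 = on, the -x half lies level (its top 45 mm above the bench, 5 mm above the housing) and the +x half slopes up. It stays where it is left (friction about 0.04 N m, so about 2 to 3 N at the spot to tap); starts within 0.04 of off.
- square_spot (a point): Spot to tap: on the top face of the -x half of that paddle, 22 mm from the rocking axis and 8 mm from the outer end; moves with the paddle. Off, it is about 50 mm above the bench; fully on, 45 mm. Touch it lightly: 5 to 10 N from above is plenty, over 30 N is too hard. At fully on the tilt stops; beyond about 4 N the whole paddle also gives on a spring (2 N per mm, at most 5 mm, then flush with the housing and hard) and comes back when released.
- round_box: Loose grey bench switch of 0.6 kg: round housing 86 in diameter and 40 high, its paddle 50 long (x) and 30 wide mm, white, in the middle of the top. Origin at the centre of the underside, z up; the paddle rocks about the housing's y axis, 45 mm above the bench, and its two halves (along -x and +x) meet there in a shallow V. Only the -x half is to be tapped; it stands up at the start and carries a small grey moulded dash near its outer end.
- round_rocker (a joint): Tilt of that switch's paddle, rad: 0 = off, the -x half slopes up outwards at 0.3 rad and the +x half lies level; 0.3 = on, the -x half lies level (its top 45 mm above the bench, 5 mm above the housing) and the +x half slopes up. It stays where it is left (friction about 0.04 N m, so about 2 to 3 N at the spot to tap); starts within 0.04 of off.
- round_spot (a point): Spot to tap: on the top face of the -x half of that paddle, 17 mm from the rocking axis and 8 mm from the outer end; moves with the paddle. Off, it is about 50 mm above the bench; fully on, 45 mm. Touch it lightly: 5 to 10 N from above is plenty, over 30 N is too hard. At fully on the tilt stops; beyond about 4 N the whole paddle also gives on a spring (2 N per mm, at most 5 mm, then flush with the housing and hard) and comes back when released.
- narrow_box: Loose grey bench switch of 0.6 kg: narrow oblong housing 100 x 50 x 40 (x, y, z), its paddle 44 long (x) and 24 wide mm, white, in the middle of the top. Origin at the centre of the underside, z up; the paddle rocks about the housing's y axis, 45 mm above the bench, and its two halves (along -x and +x) meet there in a shallow V. Only the -x half is to be tapped; it stands up at the start and carries a small grey moulded dash near its outer end.
- narrow_rocker (a joint): Tilt of that switch's paddle, rad: 0 = off, the -x half slopes up outwards at 0.34 rad and the +x half lies level; 0.34 = on, the -x half lies level (its top 45 mm above the bench, 5 mm above the housing) and the +x half slopes up. It stays where it is left (friction about 0.04 N m, so about 2 to 3 N at the spot to tap); starts within 0.04 of off.
- narrow_spot (a point): Spot to tap: on the top face of the -x half of that paddle, 14 mm from the rocking axis and 8 mm from the outer end; moves with the paddle. Off, it is about 50 mm above the bench; fully on, 45 mm. Touch it lightly: 5 to 10 N from above is plenty, over 30 N is too hard. At fully on the tilt stops; beyond about 4 N the whole paddle also gives on a spring (2 N per mm, at most 5 mm, then flush with the housing and hard) and comes back when released.
- clamp: Bystander: dark grey spring clamp lying flat, 48 x 84 x 13 mm; origin at the centre of the underside. Leave it alone.
- flux: Bystander: small dark dropper bottle standing upright, 25 mm across, 79 mm high; origin at the centre of the underside. Leave it alone.
- spool: Bystander: small spool of solder wire with blue flanges, 44 x 84 x 28 mm with its loose wire end; origin at the centre of the underside. Leave it alone.
- cutters: Bystander: side cutters with red handles lying flat, 47 x 148 x 14 mm; origin at the centre of the underside. Leave it alone.
There are look-alikes about, which are no part of the job. Leave any purple look-alike of the square_box alone.

How it is judged:
By the outcome, as a careful person would: the job done as asked, in the order asked, and still so for the second after the job is handed in, with the robot touching nothing.
It also fails if it takes over 51 s, if anything falls off the work surface, if the arm or the gripper's body presses on something with over 40 N, if the wrist force passes 120 N, or if a joint passes its speed limit or range.

## Working session

There is one attempt and no reset: what is moved stays moved. The work goes in short steps, Python scripts to look and compute and a tool call to move; the robot and the scene stay as the last step left them, time stands still between calls to the robot, and variables do not carry over. Pictures are saved under pics/ and viewed, at most 10 in all, crops included, and the job is handed in when it is done.

Besides the shell and the picture viewer there is one more tool, called after "Call:" by a JSON object that holds its "api" and its "payload", one argument or row to a line. servo_tool: Moves the arm, as the interface text tells. Its arguments: {"type":"object","properties":{"deltas":{"type":"array","items":{"type":"array"}},"grip":{"type":"number"}},"required":["deltas"]}

```bash
mkdir -p pics; cat > h.py <<'E'
import numpy as np, cv2
from workcell import ctrl, get_image, close_job, finder
def pts(p, m):
    v,u=np.nonzero(m & (p["depth"]>0)); z=p["depth"][v,u]
    K=p["K"]; c=np.stack([(u-K[0,2])/K[0,0]*z,(v-K[1,2])/K[1,1]*z,z,np.ones_like(z)])
    return (p["pose"]@c)[:3].T,u,v
E
python3 - <<'E'
from h import *
print(ctrl.get_obs(), ctrl.grip_point_offset)
for n in ("top","scene"):
    p=get_image(n); cv2.imwrite(f"pics/{n}0.png",p["frame"]); print(n,p["pose"].round(2).tolist(),p["K"].tolist())
    for q in ("square_box","round_box","narrow_box","square_rocker","round_rocker","narrow_rocker"):
        for r in finder.silhouettes(q,p)[:3]:
            P,u,v=pts(p,r["mask"])
            if len(P): print(q,round(r["score"],2),(np.array(r["rect"])*[640,480,640,480]).round(),np.median(P,0).round(1),P.min(0).round(),P.max(0).round())
E
```

```text
{'t': 0.0, 'qpos': array([-1.19900498e+00,  4.23842923e-01,  1.63067943e+00, -3.20387526e-06,
        1.08859455e+00, -1.89720006e-02]), 'qvel': array([-0.00060334, -0.00017876,  0.00075576, -0.00091394, -0.0018544 ,
        0.00041028]), 'joint_torque': array([ 1.23068297e-03, -5.44621754e+01, -2.73665392e+01,  6.46385341e-02,
        2.27975263e-02, -1.11299771e-04]), 'ee_pos': array([ 237.89762727, -577.35634308,  221.90454894]), 'orientation': array([-3.08034755e+00, -6.09622868e-01,  4.24373566e-04]), 'ft_force': array([ 0.26981233, -0.29739127,  0.16727835]), 'moment': array([ 0.00681553,  0.02271289, -0.03060934]), 'grasp_force': 0.0, 'width': 87.78936683066546} 18.700000000000003
top [[0.12, -0.97, 0.22, 248.56], [-0.99, -0.12, 0.02, -17.72], [0.0, -0.22, -0.98, 1332.6], [0.0, 0.0, 0.0, 1.0]] [[468.8758868334405, 0.0, 323.7861894023788], [0.0, 468.8758868334405, 246.69790447751438], [0.0, 0.0, 1.0]]
square_box 0.76 [256. 193.  28.  33.] [675.4 233.9  41.7] [636. 190.  -3.] [744. 282.  57.]
square_box 0.69 [248. 242.  44.  44.] [525.1 227.6  42.5] [471. 174.  -7.] [591. 285.  
[... 1534 characters left out ...]
 -6.] [578. 289.  56.]
narrow_box 0.88 [310. 261.  43.  37.] [491.   15.6  37.6] [446. -27.  -4.] [579.  48.  54.]
square_rocker 0.87 [188. 248.  34.  28.] [685.2 235.8  45.3] [651. 205.  35.] [727. 265.  56.]
square_rocker 0.83 [220. 294.  27.  25.] [524.2 233.5  45.1] [485. 194.  35.] [569. 272.  56.]
square_rocker 0.83 [214. 360.  33.  26.] [381.3 327.3  45.2] [344. 289.  37.] [418. 365.  55.]
round_rocker 0.74 [368. 214.  19.  19.] [ 526.1 -184.6   44.9] [ 497. -205.   35.] [ 559. -167.   55.]
round_rocker 0.69 [368. 220.  31.  35.] [ 514.2 -176.2   38.3] [ 482. -246.   -3.] [ 584. -142.   55.]
narrow_rocker 0.65 [308. 255.  18.  18.] [497.5   9.6  45.5] [475.  -9.  37.] [526.  25.  54.]
```

```bash
python3 - <<'E'
import cv2,numpy as np
a=cv2.imread("pics/top0.png"); b=cv2.imread("pics/scene0.png")
A=cv2.resize(a[160:320,170:430],(800,492),interpolation=cv2.INTER_CUBIC)
cv2.imwrite("pics/a.png",A)
cv2.imwrite("pics/b.png",cv2.resize(b[190:400,150:420],(771,600),interpolation=cv2.INTER_CUBIC))
E
```

```text
(no output)
```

View pics/a.png

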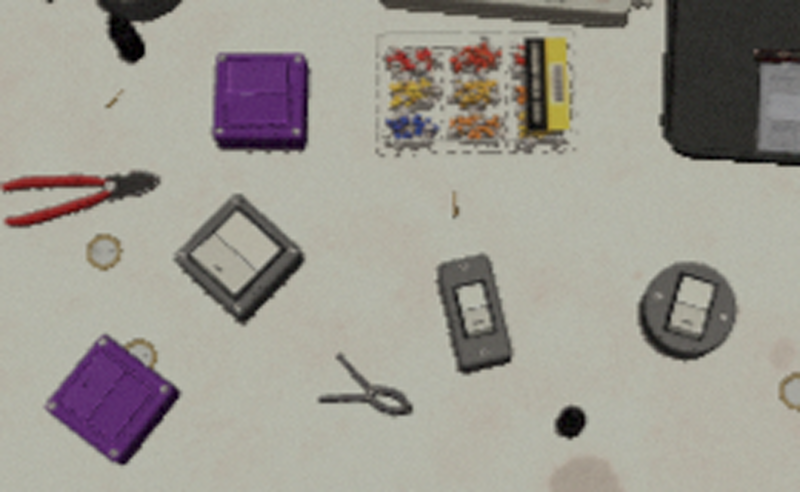

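View pics/b.png

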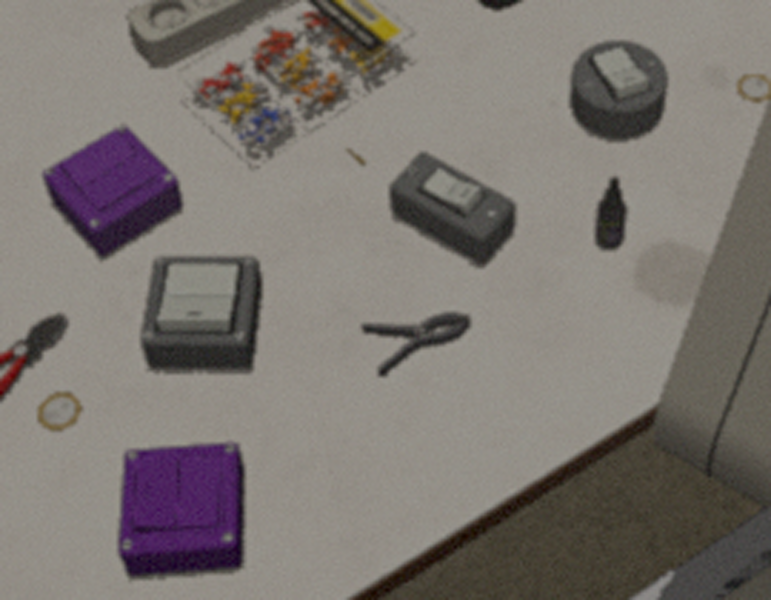

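The top crop shows the grey square switch in the middle at about (238,258). Its dash is at (218,268), so the half to tap points toward -x/+y. The narrow switch is at (475,312) with its dash low, at about (478,328). The round one is at (688,310); I still need to see its dash from close by. The two purple boxes are look-alikes.

```bash
cat >> h.py <<'E'
from scipy.spatial.transform import Rotation as R
def plan(x,y,z,yaw):
    o=ctrl.get_obs(); A=R.from_rotvec(o["orientation"]); 
    best=None
    for k in (0,np.pi):
        B=R.from_euler("z",yaw+k)*R.from_euler("x",np.pi)
        t=(A.inv()*B).as_rotvec()
        if best is None or np.linalg.norm(t)<np.linalg.norm(best): best=t
    print("t",round(o["t"],2),"pos",o["ee_pos"].round(1),"f",o["ft_force"].round(1),"q6",o["qpos"][5].round(2),"shift",A.inv().apply(np.array([x,y,z])-o["ee_pos"]).round(1),"turn",best.round(3))
def paddle(p,q,near,r=60):
    for d in finder.silhouettes(q,p):
        P,u,v=pts(p,d["mask"])
        if not len(P) or np.linalg.norm(np.median(P,0)[:2]-near)>r: continue
        P=P[(P[:,2]>42)&(P[:,2]<58)]
        rc=cv2.minAreaRect(P[:,:2].astype(np.float32))
        c=np.array(rc[0]); a=np.deg2rad(rc[2])
        print(q,round(d["score"],2),"n",len(P),"c",c.round(1),"mean",P.mean(0).round(1),"size",np.round(rc[1],1),"ang",round(a,3))
        for k in range(4):
            e=np.array([np.cos(a+k*np.pi/2),np.sin(a+k*np.pi/2)]); s=(P[:,:2]-c)@e
            print("  dir",round(a+k*np.pi/2,3),"z outer third",P[s>s.max()*.6,2].mean().round(1))
        return
E
python3 - <<'E'
from h import *
p=get_image("top")
paddle(p,"square_rocker",(525,233)); paddle(p,"round_rocker",(526,-185)); paddle(p,"narrow_rocker",(498,10))
w=get_image("wrist"); A=R.from_rotvec(ctrl.get_obs()["orientation"]); print("cam in tool",A.inv().apply(w["pose"][:3,3]-ctrl.get_obs()["ee_pos"]).round(), (A.inv().as_matrix()@w["pose"][:3,:3]).round(2).tolist(),w["K"][0,0])
plan(525,233,222,0.785)
E
```

```text
square_rocker 0.76 n 399 c [527.2 233.8] mean [526.3 234.   47.2] size [57.1 61.6] ang 0.958
  dir 0.958 z outer third 46.9
  dir 2.529 z outer third 50.6
  dir 4.1 z outer third 47.6
  dir 5.67 z outer third 45.3
round_rocker 0.69 n 163 c [ 526.3 -185.2] mean [ 525.4 -184.9   47.2] size [28.4 49.3] ang 1.326
  dir 1.326 z outer third 47.3
  dir 2.897 z outer third 50.6
  dir 4.468 z outer third 46.9
  dir 6.039 z outer third 45.9
narrow_rocker 0.49 n 136 c [500.7   8.8] mean [499.9   9.6  47.5] size [45.5 26. ] ang 0.352
  dir 0.352 z outer third 46.5
  dir 1.923 z outer third 47.4
  dir 3.494 z outer third 50.4
  dir 5.064 z outer third 47.2
cam in tool [  73.   -1. -163.] [[-0.0, -0.96, -0.26], [1.0, -0.0, -0.0], [0.0, -0.26, 0.96]] 343.54142723011165
t 0.95 pos [ 238.1 -577.9  222.7] f [ 1.1 -1.2  0.3] q6 -0.02 shift [ 574.1 -640.4    0.7] turn [ 0.    -0.    -0.394]
```

Call:
{"api": "servo_tool", "payload": {
  "deltas": [
    [[27,-30,0],[0,0,0]],
    [[54,-60,0],[0,0,0]],
    [[82,-91,0],[0,0,0]],
    [[110,-122,0],[0,0,0]],
    [[137,-153,0],[0,0,0]]
  ],
  "grip": 1
}}

```text
t: 1.37
ee_pos: [306.7, -382.5, 222.7]
orientation: [3.082, 0.609, 0.0]
ft_force: [0.3, 0.1, -0.3]
width: 58.1
grasp_force: 0.0
```

Call:
{"api": "servo_tool", "payload": {
  "deltas": [
    [[27,-30,0],[0,0,0]],
    [[54,-60,0],[0,0,0]],
    [[82,-91,0],[0,0,0]],
    [[110,-122,0],[0,0,0]],
    [[137,-153,0],[0,0,0]]
  ]
}}

```text
t: 1.78
ee_pos: [375.3, -188.8, 223.0]
orientation: [3.081, 0.609, 0.001]
ft_force: [0.6, -0.0, -0.3]
width: 24.7
grasp_force: 0.0
```

Call:
{"api": "servo_tool", "payload": {
  "deltas": [
    [[27,-30,0],[0,0,0]],
    [[54,-60,0],[0,0,0]],
    [[82,-91,0],[0,0,0]],
    [[110,-122,0],[0,0,0]],
    [[137,-153,0],[0,0,0]]
  ]
}}

```text
t: 2.2
ee_pos: [443.8, 5.2, 223.1]
orientation: [3.082, 0.61, 0.002]
ft_force: [0.4, 0.3, 0.5]
width: 0.4
grasp_force: 0.0
```

Call:
{"api": "servo_tool", "payload": {
  "deltas": [
    [[27,-30,0],[0,0,-0.12]],
    [[54,-60,0],[0,0,-0.24]],
    [[82,-91,0],[0,0,-0.36]],
    [[110,-122,0],[0,0,-0.48]],
    [[137,-153,0],[0,0,-0.6]]
  ]
}}

```text
t: 2.62
ee_pos: [512.1, 199.1, 222.9]
orientation: [2.759, 1.502, 0.001]
ft_force: [1.0, -0.5, 0.4]
width: 0.4
grasp_force: 0.0
```

Call:
{"api": "servo_tool", "payload": {
  "deltas": [
    [[0,0,0],[0,0,-0.12]],
    [[0,0,0],[0,0,-0.24]],
    [[0,0,0],[0,0,-0.36]],
    [[0,0,0],[0,0,-0.48]],
    [[0,0,0],[0,0,-0.6]]
  ]
}}

```text
t: 3.03
ee_pos: [511.6, 197.0, 222.6]
orientation: [-2.192, -2.251, 0.0]
ft_force: [-0.0, -0.9, 0.4]
width: 0.4
grasp_force: 0.0
```

Call:
{"api": "servo_tool", "payload": {
  "deltas": [
    [[0,0,0],[0,0,-0.12]],
    [[0,0,0],[0,0,-0.24]],
    [[0,0,0],[0,0,-0.36]],
    [[0,0,0],[0,0,-0.48]],
    [[0,0,0],[0,0,-0.6]]
  ]
}}

```text
t: 3.45
ee_pos: [511.7, 196.8, 222.8]
orientation: [1.429, 2.797, 0.0]
ft_force: [-0.4, -0.3, -0.1]
width: 0.4
grasp_force: 0.0
```

```bash
python3 - <<'E'
from h import *
p=get_image("wrist"); cv2.imwrite("pics/w1.png",p["frame"])
paddle(p,"square_rocker",(525,233))
T=np.linalg.inv(p["pose"]); 
c=np.array([527,234]); d=np.array([np.cos(2.53),np.sin(2.53)])
q=p["K"]@(T@np.array([*(c+22*d),50,1]))[:3]; print("spot px",q[:2]/q[2])
plan(*(c+22*d),120,2.53)
E
```

```text
square_rocker 0.98 n 3432 c [528.4 232.8] mean [527.3 234.1  47.4] size [56.5 62.7] ang 0.956
  dir 0.956 z outer third 47.4
  dir 2.527 z outer third 50.4
  dir 4.097 z outer third 47.3
  dir 5.668 z outer third 45.6
spot px [344.85656587 180.57344379]
t 3.55 pos [511.6 196.7 222.7] f [-0.  -0.3  0.3] q6 -0.28 shift [ 42.1  26.9 102.7] turn [ 0.     0.    -0.338]
```

View pics/w1.png

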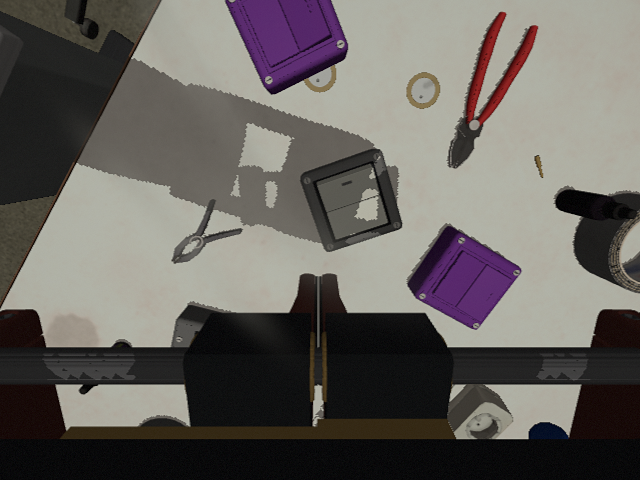

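The picture shows the square paddle's dash at (347,183). The predicted spot is at (345,181), so they agree. I'm moving in now.

Call:
{"api": "servo_tool", "payload": {
  "deltas": [
    [[14,9,15],[0,0,-0.11]],
    [[28,18,45],[0,0,-0.22]],
    [[42,27,80],[0,0,-0.338]],
    [[42,27,115],[0,0,-0.338]],
    [[42,27,145],[0,0,-0.338]]
  ]
}}

```text
t: 3.97
ee_pos: [508.8, 247.4, 75.9]
orientation: [0.951, 2.994, 0.0]
ft_force: [0.8, -0.2, 0.3]
width: 0.2
grasp_force: 0.0
```

Call:
{"api": "servo_tool", "payload": {
  "deltas": [
    [[0,0,8],[0,0,0]],
    [[0,0,14],[0,0,0]],
    [[0,0,18],[0,0,0]],
    [[0,0,20],[0,0,0]],
    [[0,0,20],[0,0,0]]
  ]
}}

```text
t: 4.38
ee_pos: [510.2, 246.9, 58.9]
orientation: [0.949, 2.993, 0.002]
ft_force: [0.4, -1.1, 0.7]
width: 0.4
grasp_force: 0.0
```

Call:
{"api": "servo_tool", "payload": {
  "deltas": [
    [[0,0,3],[0,0,0]],
    [[0,0,5],[0,0,0]],
    [[0,0,7],[0,0,0]],
    [[0,0,9],[0,0,0]],
    [[0,0,11],[0,0,0]]
  ]
}}

```text
t: 4.8
ee_pos: [509.4, 246.9, 46.9]
orientation: [0.948, 2.995, 0.001]
ft_force: [-0.6, 1.9, 2.7]
width: 0.3
grasp_force: 1.1
```

Call:
{"api": "servo_tool", "payload": {
  "deltas": [
    [[0,0,1],[0,0,0]],
    [[0,0,2],[0,0,0]],
    [[0,0,2.5],[0,0,0]],
    [[0,0,3],[0,0,0]],
    [[0,0,3],[0,0,0]]
  ]
}}

```text
t: 5.22
ee_pos: [509.4, 246.9, 44.0]
orientation: [0.948, 2.995, 0.001]
ft_force: [-1.8, 0.6, 5.7]
width: 0.4
grasp_force: 3.0
```

Call:
{"api": "servo_tool", "payload": {
  "deltas": [
    [[0,0,0.5],[0,0,0]],
    [[0,0,1],[0,0,0]],
    [[0,0,1],[0,0,0]]
  ]
}}

```text
t: 5.47
ee_pos: [509.4, 246.8, 43.1]
orientation: [0.947, 2.995, 0.001]
ft_force: [-2.8, 1.0, 6.8]
width: 0.3
grasp_force: 3.8
```

Call:
{"api": "servo_tool", "payload": {
  "deltas": [
    [[0,0,-3],[0,0,0]],
    [[0,0,-10],[0,0,0]],
    [[0,0,-30],[0,0,0]],
    [[0,0,-65],[0,0,0]],
    [[0,0,-100],[0,0,0]]
  ]
}}

```text
t: 5.88
ee_pos: [508.1, 245.8, 142.8]
orientation: [-0.947, -2.993, 0.004]
ft_force: [0.8, 1.0, -0.2]
width: -0.0
grasp_force: 0.0
```

Call:
{"api": "servo_tool", "payload": {
  "deltas": [
    [[0,0,-30],[0,0,0]],
    [[0,0,-60],[0,0,0]],
    [[0,0,-80],[0,0,0]],
    [[0,0,-80],[0,0,0]]
  ]
}}

```text
t: 6.22
ee_pos: [511.5, 247.4, 227.5]
orientation: [0.946, 2.99, 0.008]
ft_force: [0.2, -0.6, 1.0]
width: 0.1
grasp_force: 0.0
```

```bash
python3 - <<'E'
from h import *
p=get_image("wrist"); cv2.imwrite("pics/w2.png",p["frame"][60:330,180:480])
paddle(p,"square_rocker",(525,233))
t=get_image("top");paddle(t,"square_rocker",(525,233))
d=2.897;c=np.array([526.3,-185.2])
plan(*(c+17*np.array([np.cos(d),np.sin(d)])),222,d)
E
```

```text
square_rocker 0.55 n 3038 c [529.1 233. ] mean [528.8 232.8  47.3] size [56.2 59.2] ang 0.975
  dir 0.975 z outer third 47.2
  dir 2.546 z outer third 45.4
  dir 4.117 z outer third 47.3
  dir 5.687 z outer third 51.3
t 6.42 pos [508.3 246.1 221.3] f [-0.1 -0.8  0.2] q6 -0.53 shift [-2.470e+02 -3.485e+02 -2.000e-01] turn [-0.002 -0.002 -0.368]
```

View pics/w2.png

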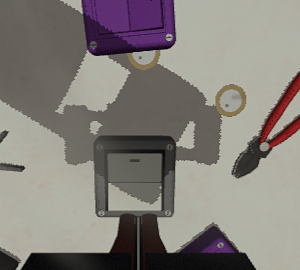

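Square is on: its -x end now reads 45.4 mm and its +x end 51.3 mm. In the crop the dash half lies flat, with the dash at (135,160). Next is the round switch.

Call:
{"api": "servo_tool", "payload": {
  "deltas": [
    [[-23,-33,0],[0,0,0]],
    [[-46,-66,0],[0,0,0]],
    [[-69,-99,0],[0,0,0]],
    [[-92,-132,0],[0,0,0]],
    [[-116,-165,0],[0,0,0]]
  ]
}}

```text
t: 6.83
ee_pos: [507.6, 43.3, 220.9]
orientation: [-0.945, -2.993, 0.002]
ft_force: [1.1, 0.5, 0.2]
width: 0.3
grasp_force: 0.0
```

Call:
{"api": "servo_tool", "payload": {
  "deltas": [
    [[-23,-33,0],[0,0,0]],
    [[-46,-66,0],[0,0,0]],
    [[-69,-99,0],[0,0,0]],
    [[-92,-132,0],[0,0,0]],
    [[-116,-165,0],[0,0,0]]
  ]
}}

```text
t: 7.25
ee_pos: [507.7, -158.4, 220.9]
orientation: [-0.947, -2.992, -0.0]
ft_force: [0.8, -0.1, -0.0]
width: 0.7
grasp_force: 0.0
```

Call:
{"api": "servo_tool", "payload": {
  "deltas": [
    [[-8,-9,0],[0,0,-0.1]],
    [[-15,-18,0],[0,0,-0.2]],
    [[-15,-18,0],[0,0,-0.3]],
    [[-15,-18,0],[0,0,-0.36]],
    [[-15,-18,0],[0,0,-0.36]]
  ]
}}

```text
t: 7.67
ee_pos: [510.0, -180.2, 220.7]
orientation: [-0.394, -3.113, -0.001]
ft_force: [0.7, -0.6, -0.3]
width: 0.4
grasp_force: 0.0
```

```bash
python3 - <<'E'
from h import *
p=get_image("wrist"); cv2.imwrite("pics/w3.png",p["frame"])
paddle(p,"round_rocker",(525,-185))
d=2.897;c=np.array([526.3,-185.2]);s=c+17*np.array([np.cos(d),np.sin(d)])
q=p["K"]@(np.linalg.inv(p["pose"])@np.array([*s,50,1]))[:3]; print("spot px",q[:2]/q[2])
plan(*s,60,d)
E
```

```text
round_rocker 0.91 n 1443 c [ 527.7 -186.5] mean [ 526.5 -186.2   47.4] size [30.2 52.5] ang 1.37
  dir 1.37 z outer third 47.4
  dir 2.941 z outer third 50.0
  dir 4.512 z outer third 47.3
  dir 6.083 z outer third 45.8
spot px [315.7506856  223.47898855]
t 7.77 pos [ 510.4 -179.9  221.3] f [ 1.2 -0.1 -0.6] q6 -1.68 shift [ -0.2  -1.3 161.3] turn [ 0.    -0.003 -0.01 ]
```

View pics/w3.png

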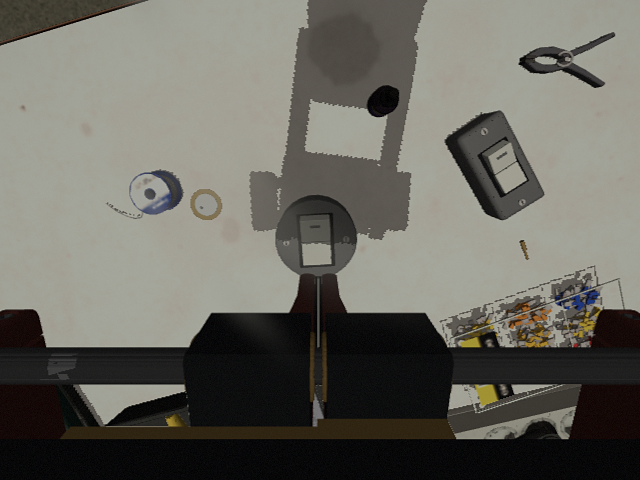

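The picture shows the round switch's dash at (316,226) and the predicted spot at (316,223). They agree, so I'm pressing.

Call:
{"api": "servo_tool", "payload": {
  "deltas": [
    [[0,-2,30],[0,0,-0.02]],
    [[0,-2,65],[0,0,-0.02]],
    [[0,-2,100],[0,0,-0.02]],
    [[0,-2,130],[0,0,-0.02]],
    [[0,-2,150],[0,0,-0.02]]
  ]
}}

```text
t: 8.18
ee_pos: [508.8, -181.0, 69.4]
orientation: [-0.367, -3.116, -0.002]
ft_force: [-0.8, 0.2, -0.2]
width: 0.2
grasp_force: 0.0
```

Call:
{"api": "servo_tool", "payload": {
  "deltas": [
    [[0,0,6],[0,0,0]],
    [[0,0,10],[0,0,0]],
    [[0,0,13],[0,0,0]],
    [[0,0,14],[0,0,0]],
    [[0,0,14],[0,0,0]]
  ]
}}

```text
t: 8.6
ee_pos: [511.4, -182.3, 59.7]
orientation: [0.365, 3.119, -0.001]
ft_force: [-0.3, -0.4, 0.6]
width: 0.6
grasp_force: 0.0
```

Call:
{"api": "servo_tool", "payload": {
  "deltas": [
    [[0,0,4],[0,0,0]],
    [[0,0,6],[0,0,0]],
    [[0,0,8],[0,0,0]],
    [[0,0,10],[0,0,0]],
    [[0,0,11],[0,0,0]]
  ]
}}

```text
t: 9.02
ee_pos: [510.3, -182.0, 47.6]
orientation: [-0.365, -3.12, -0.0]
ft_force: [-0.5, -0.1, 2.2]
width: 0.7
grasp_force: 1.1
```

Call:
{"api": "servo_tool", "payload": {
  "deltas": [
    [[0,0,1],[0,0,0]],
    [[0,0,2],[0,0,0]],
    [[0,0,2],[0,0,0]],
    [[0,0,2],[0,0,0]]
  ]
}}

```text
t: 9.35
ee_pos: [510.9, -182.1, 45.6]
orientation: [0.365, 3.12, -0.0]
ft_force: [0.9, -0.4, -0.2]
width: 0.6
grasp_force: 0.0
```

Call:
{"api": "servo_tool", "payload": {
  "deltas": [
    [[0,0,1],[0,0,0]],
    [[0,0,2],[0,0,0]],
    [[0,0,2.5],[0,0,0]],
    [[0,0,2.5],[0,0,0]]
  ]
}}

```text
t: 9.68
ee_pos: [511.1, -182.2, 43.6]
orientation: [0.365, 3.12, -0.0]
ft_force: [-1.2, 0.4, 7.2]
width: 0.6
grasp_force: 3.4
```

Call:
{"api": "servo_tool", "payload": {
  "deltas": [
    [[0,0,-3],[0,0,0]],
    [[0,0,-10],[0,0,0]],
    [[0,0,-30],[0,0,0]],
    [[0,0,-65],[0,0,0]],
    [[0,0,-100],[0,0,0]]
  ]
}}

```text
t: 10.1
ee_pos: [509.7, -181.7, 143.6]
orientation: [-0.365, -3.118, -0.001]
ft_force: [1.4, -0.5, -0.1]
width: 0.4
grasp_force: 0.0
```

Call:
{"api": "servo_tool", "payload": {
  "deltas": [
    [[0,0,-30],[0,0,0]],
    [[0,0,-60],[0,0,0]],
    [[0,0,-80],[0,0,0]],
    [[0,0,-80],[0,0,0]]
  ]
}}

```text
t: 10.43
ee_pos: [513.1, -183.0, 228.1]
orientation: [0.364, 3.112, -0.003]
ft_force: [0.1, -0.4, -0.1]
width: 0.1
grasp_force: 0.0
```

Call:
{"api": "servo_tool", "payload": {
  "deltas": [
    [[13,35,0],[0,0,-0.11]],
    [[26,70,0],[0,0,-0.22]],
    [[39,105,0],[0,0,-0.34]],
    [[53,140,0],[0,0,-0.46]],
    [[66,175,0],[0,0,-0.58]]
  ]
}}

```text
t: 10.85
ee_pos: [485.6, 4.9, 222.4]
orientation: [0.551, -3.092, -0.0]
ft_force: [0.1, 0.4, -0.8]
width: 0.7
grasp_force: 0.0
```

Call:
{"api": "servo_tool", "payload": {
  "deltas": [
    [[0,0,0],[0,0,0]],
    [[0,0,0],[0,0,0]]
  ]
}}

```text
t: 11.02
ee_pos: [486.0, 5.1, 222.5]
orientation: [0.547, -3.092, -0.0]
ft_force: [-0.0, 0.0, 0.8]
width: 0.3
grasp_force: 0.0
```

```bash
python3 - <<'E'
from h import *
p=get_image("wrist"); cv2.imwrite("pics/w4.png",p["frame"])
paddle(p,"round_rocker",(525,-185)); paddle(p,"narrow_rocker",(500,9))
t=get_image("top");paddle(t,"round_rocker",(525,-185))
d=3.49;c=np.array([500,9.2]);s=c+14*np.array([np.cos(d),np.sin(d)])
q=p["K"]@(np.linalg.inv(p["pose"])@np.array([*s,50,1]))[:3]; print("spot px",q[:2]/q[2])
plan(*s,60,d)
E
```

```text
round_rocker 0.8 n 1651 c [ 529.2 -185.9] mean [ 528.9 -185.5   47. ] size [30.4 50.8] ang 1.367
  dir 1.367 z outer third 46.7
  dir 2.938 z outer third 45.2
  dir 4.509 z outer third 47.1
  dir 6.08 z outer third 50.8
narrow_rocker 0.57 n 1022 c [503.1   8.9] mean [501.5   8.6  47.3] size [47.9 23.1] ang 0.356
  dir 0.356 z outer third 46.0
  dir 1.927 z outer third 47.3
  dir 3.498 z outer third 49.4
  dir 5.068 z outer third 47.3
round_rocker 0.68 n 182 c [ 527.1 -185.6] mean [ 527.7 -185.7   47.4] size [31.4 49.8] ang 1.334
  dir 1.334 z outer third 47.4
  dir 2.905 z outer third 45.7
  dir 4.475 z outer third 46.8
  dir 6.046 z outer third 51.7
spot px [315.99465922 222.48548611]
t 11.27 pos [486.9   2.3 222.9] f [ 0.6 -0.5  0.3] q6 -1.94 shift [ -0.7   2.  162.9] turn [ 0.    -0.    -0.004]
```

View pics/w4.png

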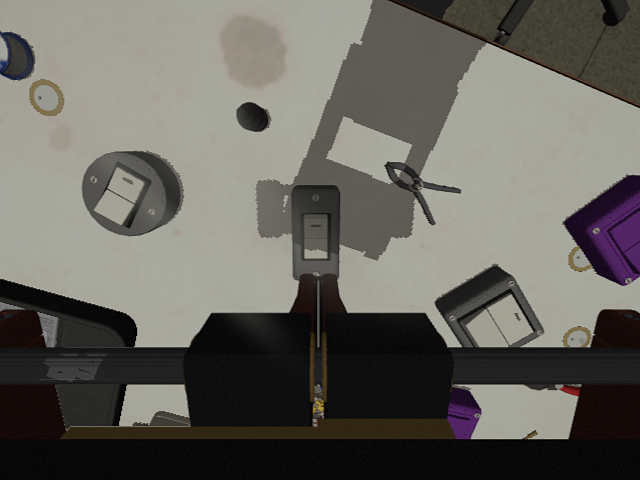

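Round is on: its -x end is at about 45 mm and its +x end at about 51 mm. The narrow switch's dash is at (316,225) and the predicted spot at (316,222).

Call:
{"api": "servo_tool", "payload": {
  "deltas": [
    [[-1,1.5,30],[0,0,0]],
    [[-1,1.5,65],[0,0,0]],
    [[-1,1.5,100],[0,0,0]],
    [[-1,1.5,130],[0,0,0]],
    [[-1,1.5,150],[0,0,0]]
  ]
}}

```text
t: 11.68
ee_pos: [486.0, 4.0, 70.5]
orientation: [0.538, -3.092, -0.001]
ft_force: [1.0, -0.3, 1.2]
width: 0.4
grasp_force: 0.0
```

Call:
{"api": "servo_tool", "payload": {
  "deltas": [
    [[0,0,6],[0,0,0]],
    [[0,0,10],[0,0,0]],
    [[0,0,13],[0,0,0]],
    [[0,0,14],[0,0,0]],
    [[0,0,14],[0,0,0]]
  ]
}}

```text
t: 12.1
ee_pos: [488.1, 5.0, 60.1]
orientation: [-0.542, 3.093, -0.001]
ft_force: [-0.2, 0.5, 0.1]
width: 0.7
grasp_force: 0.0
```

Call:
{"api": "servo_tool", "payload": {
  "deltas": [
    [[0,0,2],[0,0,0]],
    [[0,0,4],[0,0,0]],
    [[0,0,6],[0,0,0]],
    [[0,0,8],[0,0,0]],
    [[0,0,10],[0,0,0]]
  ]
}}

```text
t: 12.52
ee_pos: [487.1, 5.2, 49.2]
orientation: [0.543, -3.094, 0.0]
ft_force: [-2.1, -1.7, 2.8]
width: -0.0
grasp_force: 1.8
```

Call:
{"api": "servo_tool", "payload": {
  "deltas": [
    [[0,0,1.5],[0,0,0]],
    [[0,0,3],[0,0,0]],
    [[0,0,4.5],[0,0,0]],
    [[0,0,5],[0,0,0]],
    [[0,0,5],[0,0,0]]
  ]
}}

```text
t: 12.93
ee_pos: [486.8, 5.1, 44.1]
orientation: [0.543, -3.093, -0.0]
ft_force: [-3.8, -1.2, 5.7]
width: 0.8
grasp_force: 3.0
```

Call:
{"api": "servo_tool", "payload": {
  "deltas": [
    [[0,0,0.5],[0,0,0]],
    [[0,0,1],[0,0,0]],
    [[0,0,1],[0,0,0]]
  ]
}}

```text
t: 13.18
ee_pos: [486.8, 5.1, 43.2]
orientation: [0.543, -3.094, -0.0]
ft_force: [-3.0, -2.3, 8.2]
width: 0.4
grasp_force: 3.8
```

Call:
{"api": "servo_tool", "payload": {
  "deltas": [
    [[0,0,-3],[0,0,0]],
    [[0,0,-10],[0,0,0]],
    [[0,0,-30],[0,0,0]],
    [[0,0,-65],[0,0,0]],
    [[0,0,-100],[0,0,0]]
  ]
}}

```text
t: 13.6
ee_pos: [486.6, 5.4, 143.8]
orientation: [0.542, -3.092, -0.001]
ft_force: [-0.4, -0.2, 0.1]
width: 0.7
grasp_force: 0.0
```

Call:
{"api": "servo_tool", "payload": {
  "deltas": [
    [[0,0,-30],[0,0,0]],
    [[0,0,-60],[0,0,0]],
    [[0,0,-80],[0,0,0]],
    [[0,0,-80],[0,0,0]]
  ]
}}

```text
t: 13.93
ee_pos: [490.2, 5.3, 227.9]
orientation: [-0.541, 3.086, -0.002]
ft_force: [1.2, -0.1, 0.7]
width: 0.6
grasp_force: 0.0
```

```bash
python3 - <<'E'
from h import *
p=get_image("wrist"); cv2.imwrite("pics/w5.png",p["frame"])
for q,n in (("square_rocker",(525,233)),("round_rocker",(525,-185)),("narrow_rocker",(500,9))): paddle(p,q,n)
t=get_image("top");paddle(t,"square_rocker",(525,233));paddle(t,"narrow_rocker",(500,9))
E
```

```text
square_rocker 0.6 n 2603 c [531.2 232.7] mean [528.6 229.3  47.1] size [60.9 63.7] ang 0.965
  dir 0.965 z outer third 46.5
  dir 2.536 z outer third 45.4
  dir 4.107 z outer third 46.9
  dir 5.678 z outer third 50.0
round_rocker 0.86 n 1645 c [ 529.  -186.4] mean [ 529.1 -185.5   47.1] size [30.9 50.7] ang 1.363
  dir 1.363 z outer third 46.8
  dir 2.934 z outer third 45.2
  dir 4.505 z outer third 47.1
  dir 6.076 z outer third 50.9
narrow_rocker 0.59 n 987 c [504.    9.9] mean [502.6   9.3  47.2] size [47.9 25. ] ang 0.4
  dir 0.4 z outer third 51.4
  dir 1.971 z outer third 46.7
  dir 3.541 z outer third 45.4
  dir 5.112 z outer third 47.3
square_rocker 0.72 n 393 c [528.4 232.4] mean [528.8 231.7  47.7] size [57.4 61.9] ang 0.958
  dir 0.958 z outer third 47.3
  dir 2.529 z outer third 45.8
  dir 4.1 z outer third 47.8
  dir 5.671 z outer third 51.0
```

View pics/w5.png

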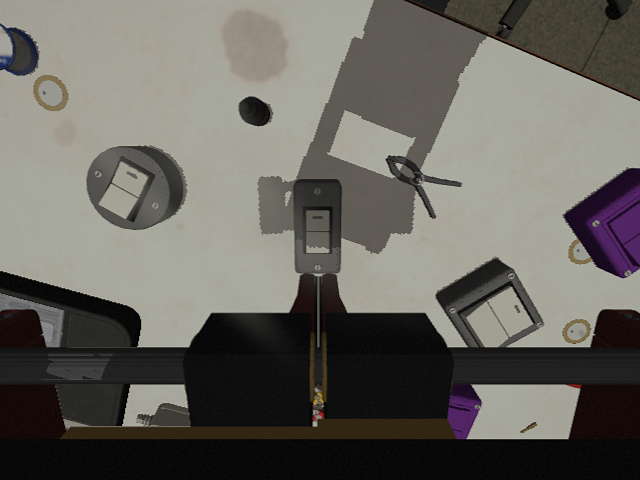

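All three dash halves lie level: square at (505,315), round at (128,180) and narrow at (318,218). Nothing else has moved and the arm is clear.

```bash
python3 -c "
from workcell import close_job; print(close_job())"
```

```text
the job is handed in; nothing more can be done
None
```

I pressed the square, round and narrow switches fully on, in that order, with about 7–8 N each, and handed the job in at about 14 s. The last pictures show all three on and nothing else moved.

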